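Lay out the bench for making up a solution

ROBOT

A 7-joint arm with a two-finger parallel gripper is mounted at the origin on the work surface. World frame = base frame: x ahead of the robot, y to its left, z up, the work surface at z = 0. Lengths are in m, angles in degrees, forces in N, time in s.
With the tool pointing down it reaches from about 0.4 to 0.9 m from the base axis. Payload 5.5 kg.
Tool frame: the origin (TCP) lies on the centre line of the jaws, within the pads' length; the fingertips stand manip.nose_length ahead of it and the grasp point (between the pads) is the TCP (manip.nose_length is the distance from the TCP to the fingertips, in m); z points along the fingers, y is the line along which they close (so a half turn about z gives the same grasp; the last joint's range is limited). The gripper opens to 92 mm and grips with 3 to 60 N. Pads are 19 mm wide; open, the fingers measure 130 mm over their backs; the gripper's body (75 mm by 190 mm) begins 47 mm behind the grasp point.
Start: joints at [81.658, 28.699, -24.465, 88.831, 12.651, 65.22, -12.049], TCP at [0.258, -0.596, 0.246] pointing down, gripper open.
Joint ranges: [-164.97, 164.97], [-17.58, 116.51], [-87.97, 89.64], [11.32, 138.91], [-80.73, 260.73], [10.89, 115.49], [-147.41, 147.41]. Speed limits (degrees/s): [147.25, 147.25, 180, 180, 180, 180, 180].

INTERFACE

Orientations are given as a 3x3 rotation matrix whose columns are the frame's x, y, z axes.
In Python, from workcell import manip gives the robot as it stands.
- The arm moves only by the tool drive_tool, never from a script. Its argument "series" is a list of rows, each an object with "translation": the shift along the world's x, y, z in cm, a list of three; "roll": the turn about the world's z in degrees; "jaw": the finger opening in cm, from 0 to 9.18. A call has exactly 8 rows; each row is the pose to reach, as a shift and turn from the pose commanded when the call began; what a row does not reach only later rows make up. A row lasts 1/12 s, in which the tool goes at most 41.7 mm and 7.16 degrees, less where a joint would pass 70% of its speed; a pose out of reach is approached as far as the arm can. A call with a gripper value outside its range is refused whole. The fingers move at their own pace and stop on an object; "squeeze" is the grip in N (left out, the last holds). Time passes only in rows, so rows that repeat a pose let the fingers close, or fill a call up. It gives the time, the measured TCP pose, the force, the opening and the grip force at its end, in the units of the state.
- manip.sense(): the state, without advancing time (a new reading comes with each control period).
- manip.grab_frame(name): name is "scene" or "side" or "wrist"; returns a dict with "frame" (480x640x3 uint8, red, green, blue), "fovy" (degrees; the focal length in pixels is half the picture's height over the tangent of half this angle, whatever the lens; pixels are square), "cx", "cy" (the principal point, pixels), "rvec" (rotation vector, rad) and "tvec" (3), from world to camera coordinates, as OpenCV has them; the wrist camera has in their place "T_tool_cam" (4x4, takes a point from camera to tool coordinates, whose origin is the TCP and whose axes are the flange's). Camera axes: x right, y down, z forward; pixel columns grow to the right and rows downward; lengths in m; the calibration is good to about 2 mm. A picture is of the moment at which its call begins: read the wrist's pose just before it. There is no depth.
- manip.finish_job(): hands the job in; it is judged then, once.
The state is a dict: "clock": time; "q": joint angles; "dq": joint speeds; "effort": joint torques, N m; "tool_pos": TCP position; "ee_rot": TCP orientation; "wrist_force": force on the tool from outside, world axes, zero at the start; "moment": the same for the moment, N m; "width": opening from 0.0 (shut) to 1.0 (fully open); "gripper_force": force on a finger pad.
Only numpy, scipy, OpenCV 4.12 (cv2) and the standard library are available. Lean on these libraries where they do the work, as an engineer would, in place of code of your own. Each camera call takes 0.05 s, during which the arm holds its last target. There are 200 camera calls.

TASK

Lay out the bench for making up a solution: lift the top plastic beaker off the nest and stand it in the middle of the stirrer's plate, and set the empty weighing tin in the middle of the balance pan. Stand the white powder jar on the bench about midway between stirrer and balance, and the amber bottle on the bench close beside the stirrer, on the side away from the balance and roughly in line with its plate. Set each down gently, not dropped, and upright; leave the remaining nest and everything else where they are.

Things in the scene. Friction and masses are not known exactly. Their poses are not given: they have to be found in the camera images.
- stirrer: Magnetic stirrer, fixed: white housing 45 mm high, 124 mm wide (y +-62), from 80 mm before (-x, knob face, knob 12 more) to 62 mm behind the origin; round white plate on top, 112 mm across, its face 55 mm above the bench. Origin: on the bench below the plate's centre; x points away from the robot. It stands beside the balance, 260 to 345 mm between origins; which one is on the left varies.
- balance: Small laboratory balance, fixed: grey housing 39 mm high, 132 mm wide (y +-66), from 105 mm before (-x, display and keys) to 65 mm behind the origin; round steel pan 100 mm across, its face 50 mm above the bench, it does not give. Origin: on the bench below the pan's centre; x points away from the robot. Delicate: press the tin on it with no more than 20 N.
- nest: The rest of the nest: two white plastic tapered beakers, one in the other, upright and loose on the bench, about 50 g, 62 mm across the lip, 45 mm across the foot, 102 mm high. Origin at the centre of its underside, z up.
- beaker: Top beaker of the nest: thin white plastic, open, tapered, 45 mm across the foot, 59 mm across the rim (62 over the lip, small spout at +x), 72 mm high, 20 g. Origin: centre of its underside, z up. It starts with its underside 60 mm above the bench, loose in the nest; its upper 30 mm stand clear of the nest (z 102 to 132 mm): grip there from outside; a straight lift of 45 mm frees it.
- tin: Empty weighing tin: low open round pot of bare aluminium, 52 mm outside diameter, 30 mm high, 2 mm wall, about 40 g. Origin at the centre of its underside, z up.
- jar: Powder jar: squat white plastic jar with a closed ribbed white screw cap and a paper band, body 60 mm across, cap 62 mm across from 66 to 88 mm height (the top), about 140 g. Origin at the centre of its underside, z up.
- bottle: Amber glass reagent bottle with sloping shoulders and a closed black screw cap: body 56 mm across up to 56 mm height, cap 36 mm across from 81 to 105 mm height (the top), about 180 g; may be held by the cap. Origin at the centre of its underside, z up.
- freezer_box: Bystander: open white freezer box with a cell divider and a few sample tubes, 133 x 133 mm, 50 mm high, loose, on the right. Origin at the centre of its underside.
- tube_rack: Bystander: yellow tube rack, 70 x 200 mm (long side along its y), 26 mm high (34 mm over the tube caps), loose, beyond the stirrer and balance. Origin at the centre of its underside.
- marker: Bystander: marker pen with grey barrel and black cap, lying beyond the stirrer and balance, on the right, 136 mm long (along its x), 14 mm thick. Origin on its underside, at mid-length.
Not all that is in view belongs to the job. Leave any turquoise look-alike of the jar alone.

How it is judged (in metres and radians):
At the end, for the whole second after the job is handed in: All upright, at rest: beaker and tin within 12 mm of plate and pan centres; jar on the bench within 205 mm of both stirrer and balance (70 along x); bottle on the bench within 160 mm of the stirrer (50 along x), over 310 mm from the balance. Nest moved under 30, marker 25, rack and box 20 mm (horizontal distance between beaker and stirrer below 0.012 m and height (world z) of beaker between 0.048 and 0.062 m and horizontal distance between tin and balance below 0.012 m and height (world z) of tin between 0.043 and 0.057 m and horizontal distance between jar and stirrer below 0.205 m and horizontal distance between jar and balance below 0.205 m and x of jar in the frame of stirrer between -0.07 and 0.07 m and x of jar in the frame of balance between -0.07 and 0.07 m and height (world z) of each of jar, bottle below 0.008 m and horizontal distance between bottle and stirrer below 0.16 m and horizontal distance between bottle and balance above 0.31 m and x of bottle in the frame of stirrer between -0.05 and 0.05 m and angle between each of beaker, tin, jar, bottle, nest's own z axis and vertical below 0.08 rad and linear speed of each of beaker, tin, jar, bottle below 0.02 m/s and distance of nest from where it was at the start of the episode below 0.03 m and distance of each of freezer_box, tube_rack from where it was at the start of the episode below 0.02 m and distance of marker from where it was at the start of the episode below 0.025 m); the robot touches nothing.
It fails at once if the remaining nest is tipped over or pushed more than 40 mm (angle between nest's own z axis and vertical above 0.5 rad or distance of nest from where it was at the start of the episode above 0.04 m).
It fails at once if the beaker, tin, jar or bottle is tipped over (angle between any of beaker, tin, jar, bottle's own z axis and vertical above 0.8 rad).
It fails at once if the tin is pressed hard (over 20 N) on the balance (contact force between tin and balance above 20 N).
It fails at once if the beaker, tin, jar or bottle is let fall (more than about 18 mm) or knocked flying: faster than 0.6 m/s while not held ((linear speed of beaker above 0.6 m/s and contact force between the fingers and beaker below 0.05 N) or (linear speed of tin above 0.6 m/s and contact force between the fingers and tin below 0.05 N) or (linear speed of jar above 0.6 m/s and contact force between the fingers and jar below 0.05 N) or (linear speed of bottle above 0.6 m/s and contact force between the fingers and bottle below 0.05 N)).
It also fails if it takes over 115 s, if anything falls off the work surface, if the arm or the gripper's body presses on something with over 40 N, if the wrist force passes 120 N, or if a joint passes its speed limit or range.

## Working session

There is one attempt and no reset: what is moved stays moved. The work goes in short steps, Python scripts to look and compute and a tool call to move; the robot and the scene stay as the last step left them, time stands still between calls to the robot, and variables do not carry over. Pictures are saved under pics/ and viewed, at most 14 in all, crops included, and the job is handed in when it is done.

Besides the shell and the picture viewer there is one more tool, called as name(argument=value, ...), one argument or row to a line, values as JSON. drive_tool: Moves the arm, as the interface text tells. Its arguments: {"type":"object","properties":{"series":{"type":"array","items":{"type":"object","properties":{"translation":{"type":"array","items":{"type":"number"}},"roll":{"type":"number"},"jaw":{"type":"number"}}}},"squeeze":{"type":"number"}},"required":["series"]}

```bash
mkdir -p pics
cat > h.py <<'E'
import numpy as np, cv2
from workcell import manip
def snap(name, fn):
    s=manip.sense(); f=manip.grab_frame(name)
    cv2.imwrite('pics/'+fn+'.png', cv2.cvtColor(f['frame'],cv2.COLOR_RGB2BGR))
    f['s']=s
    F=f['frame'].shape[0]/2/np.tan(np.radians(f['fovy'])/2)
    f['K']=np.array([[F,0,f['cx']],[0,F,f['cy']],[0,0,1]])
    if name=='wrist':
        T=np.array(f['T_tool_cam']);W=np.eye(4);W[:3,:3]=s['ee_rot'];W[:3,3]=s['tool_pos'];M=W@T
        f['R']=M[:3,:3].T;f['t']=-M[:3,:3].T@M[:3,3]
    else:
        f['R']=cv2.Rodrigues(np.array(f['rvec'],float))[0];f['t']=np.array(f['tvec'],float).ravel()
    np.savez('pics/'+fn+'.npz',K=f['K'],R=f['R'],t=f['t'])
    return f
def px2w(fn,u,v,z):
    c=np.load('pics/'+fn+'.npz');d=c['R'].T@np.linalg.inv(c['K'])@np.array([u,v,1.]);o=-c['R'].T@c['t']
    return (o+d*(z-o[2])/d[2]).round(4)
def w2px(fn,p):
    c=np.load('pics/'+fn+'.npz');q=c['K']@(c['R']@np.array(p,float)+c['t']);return (q[:2]/q[2]).round(1)
E
python3 - <<'E'
from h import *
for n in ['scene','side','wrist']:
    f=snap(n,n+'0'); print(n,f['fovy'],(-f['R'].T@f['t']).round(3), f['R'].round(2).tolist())
s=manip.sense();print(s['clock'],s['ee_rot'],s['width'],manip.nose_length)
E
```

```text
scene 54.06793438175927 [ 1.233 -0.297  0.937] [[0.48, 0.88, 0.0], [0.68, -0.37, -0.63], [-0.55, 0.3, -0.78]]
side 50.34296125751506 [0.422 0.87  0.875] [[-0.97, -0.25, 0.01], [-0.18, 0.66, -0.73], [0.17, -0.71, -0.68]]
wrist 58.372544514223385 [ 0.328 -0.565  0.384] [[0.4, -0.92, -0.0], [-0.88, -0.38, 0.29], [-0.26, -0.11, -0.96]]
0.15 [[ 9.17578635e-01  3.97553991e-01 -5.22266443e-04]
 [ 3.97554329e-01 -9.17577641e-01  1.35170867e-03]
 [ 5.81571640e-05 -1.44792828e-03 -9.99998950e-01]] 1.0010097646113343 0.019
```

View pics/scene0.png

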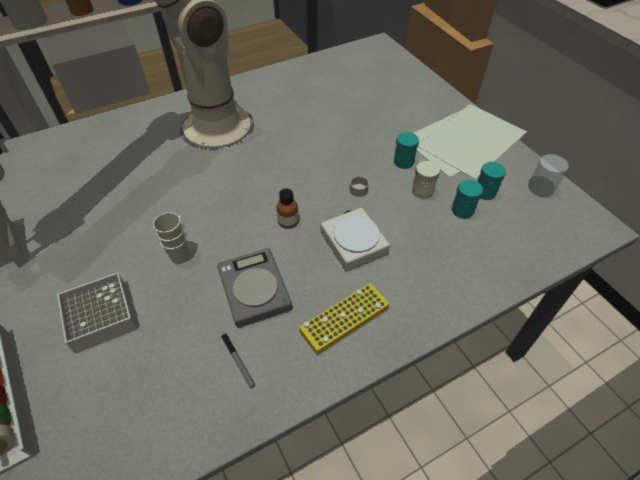

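View pics/side0.png

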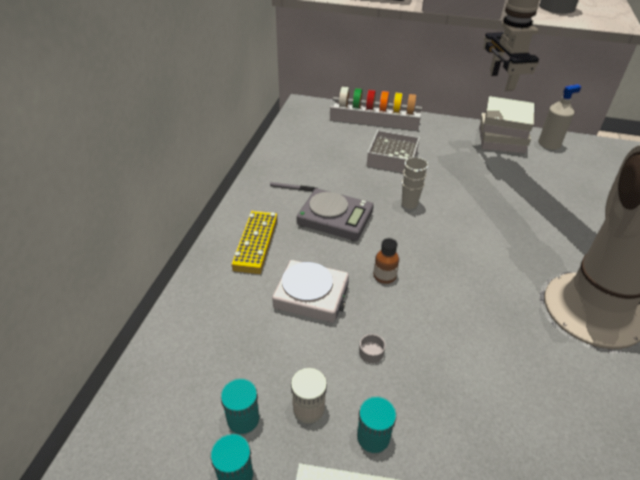

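Scene view: balance pan is at about (255,287), stirrer plate (356,234), nest (170,235), tin (360,186) and bottle (287,208). The jar candidates are white (425,180) and turquoise (406,150), (467,199), (490,181). White with a paper band fits the description, so it's the jar. I'll confirm it in an enlarged crop.

Run:
```python
from h import *
P={'plate':((356,234),(307,282),.055),'pan':((255,287),(329,204),.05),'beaker':((169,218),(415,164),.132),'tin':((359,181),(372,341),.03),'jar':((427,169),(309,382),.088),'bottle':((286,194),(389,243),.105),'tinfoot':((360,191),(372,355),0),'box':((93,305),(395,145),.05),'rack':((345,315),(255,240),.03),'wastebeaker':((545,190),(0,0),0)}
for k,(a,b,z) in P.items(): print(k,px2w('scene0',*a,z),px2w('side0',*b,z))
im=cv2.imread('pics/scene0.png')
A=cv2.resize(im[145:295,205:405],None,fx=4,fy=4,interpolation=3)
B=np.hstack([cv2.resize(im[120:220,340:440],(400,400),interpolation=3),cv2.resize(im[195:295,130:230],(400,400),interpolation=3)])
cv2.imwrite('pics/A.png',A);cv2.imwrite('pics/B.png',B)
```

```text
plate [0.6321 0.1303 0.055 ] [0.6261 0.1392 0.055 ]
pan [ 0.6521 -0.1467  0.05  ] [ 0.6461 -0.1447  0.05  ]
beaker [ 0.4391 -0.2573  0.132 ] [ 0.4496 -0.2641  0.132 ]
tin [0.4566 0.2487 0.03  ] [0.4623 0.2382 0.03  ]
jar [0.5536 0.3955 0.088 ] [0.5506 0.3972 0.088 ]
bottle [0.4736 0.0212 0.105 ] [0.4696 0.0219 0.105 ]
tinfoot [0.4664 0.2482 0.    ] [0.4575 0.2502 0.    ]
box [ 0.5257 -0.4752  0.05  ] [ 0.5228 -0.4739  0.05  ]
rack [8.012e-01 6.000e-04 3.000e-02] [0.7922 0.0164 0.03  ]
wastebeaker [0.7117 0.7061 0.    ] [ 2.6383 -1.3519  0.    ]
```

View pics/A.png

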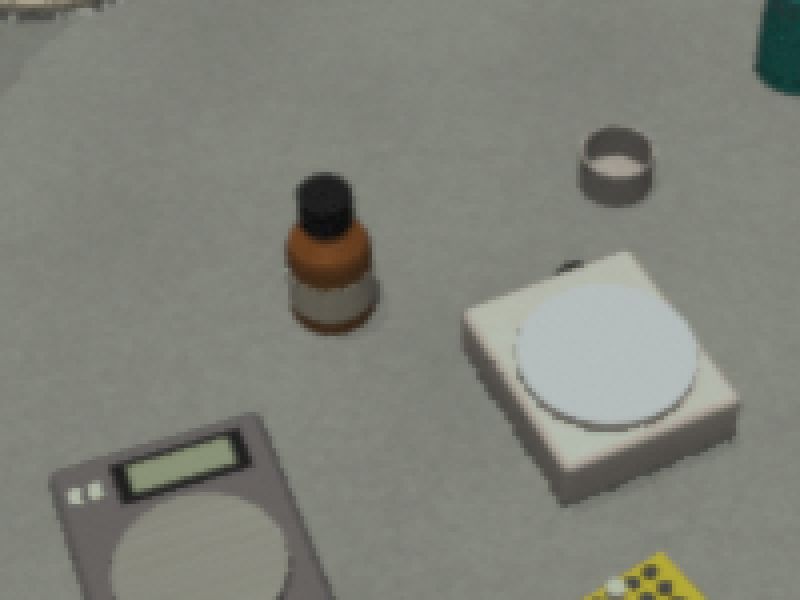

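View pics/B.png

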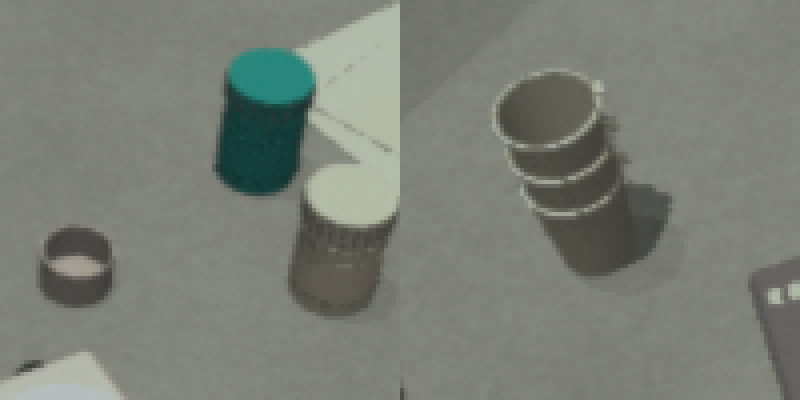

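The crops confirm it: the jar is white with a ribbed cap and sits beside a turquoise look-alike. The beaker rim is at scene (167,222) with its spout at (180,216). The bottle has a black cap, and the tin rim is at (359,182). Moving to the nest first.

drive_tool(
  series=[
    {"translation":[2,3.6,0.5],"roll":-3,"jaw":9.18},
    {"translation":[4,7.2,1],"roll":-8,"jaw":9.18},
    {"translation":[6,10.8,1.5],"roll":-13,"jaw":9.18},
    {"translation":[8,14.4,2],"roll":-18,"jaw":9.18},
    {"translation":[10,18,2],"roll":-23,"jaw":9.18},
    {"translation":[12,21.5,2],"roll":-23,"jaw":9.18},
    {"translation":[14,25,2],"roll":-23,"jaw":9.18},
    {"translation":[16,28.5,2],"roll":-23,"jaw":9.18},
  ],
)

```text
clock: 0.82
tool_pos: [0.4188, -0.3095, 0.2658]
ee_rot: [[1.0, 0.007, -0.0], [0.007, -1.0, -0.0], [-0.0, 0.0, -1.0]]
wrist_force: [0.4, -0.5, 0.1]
width: 1.007
gripper_force: 0.0
```

Run:
```python
from h import *
f=snap('wrist','w1');s=f['s'];print(s['tool_pos'],s['ee_rot'],s['q'])
print(px2w('scene0',167,222,.132),px2w('scene0',179.5,216,.132))
for p in [(.445,-.26,.132),(.445,-.26,.102)]: print(w2px('w1',p))
```

```text
[ 0.41884269 -0.30949617  0.26576828] [[ 9.99973199e-01  7.31969851e-03 -1.50689806e-04]
 [ 7.31964253e-03 -9.99973143e-01 -3.68736018e-04]
 [-1.53384795e-04  3.67623140e-04 -9.99999921e-01]] [ 58.59385186  14.53999579 -29.31349799 105.91940334   8.06008719
  61.5730293  -63.36707407]
[ 0.4487 -0.2649  0.132 ] [ 0.4446 -0.2343  0.132 ]
[241.1 183.4]
[248.3 175.8]
```

View pics/w1.png

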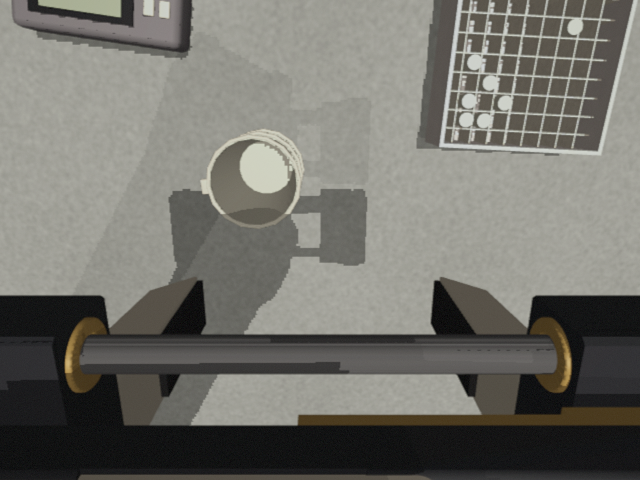

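The wrist view shows the beaker rim circle centred at (255,181) with the spout at (204,186), pointing to +y. I'll turn the jaws to close along x.

Run:
```python
from h import *
print(px2w('w1',255,181,.131), px2w('w1',207,181,.131),px2w('w1',303,181,.131),px2w('w1',255,227,.131))
print(px2w('w1',255,133,.131))
```

```text
[ 0.4465 -0.2689  0.131 ] [ 0.4462 -0.2379  0.131 ] [ 0.4467 -0.2998  0.131 ] [ 0.4156 -0.2678  0.131 ]
[ 0.4767 -0.2699  0.131 ]
```

drive_tool(
  series=[
    {"translation":[0.4,0.6,0],"roll":7,"jaw":9.18},
    {"translation":[0.8,1.2,0],"roll":14,"jaw":9.18},
    {"translation":[1.2,1.8,0],"roll":21,"jaw":9.18},
    {"translation":[1.6,2.4,0],"roll":28,"jaw":9.18},
    {"translation":[2,3,0],"roll":35,"jaw":9.18},
    {"translation":[2.4,3.6,0],"roll":42,"jaw":9.18},
    {"translation":[2.4,4.2,0],"roll":49,"jaw":9.18},
    {"translation":[2.4,4.6,0],"roll":56,"jaw":9.18},
  ],
)

```text
clock: 1.53
tool_pos: [0.4424, -0.2648, 0.2655]
ee_rot: [[0.547, 0.837, -0.0], [0.837, -0.547, 0.001], [0.0, -0.001, -1.0]]
wrist_force: [-0.5, 0.3, -0.1]
width: 0.999
gripper_force: 0.0
```

drive_tool(
  series=[
    {"translation":[0.4,-0.3,-1],"roll":7,"jaw":9.18},
    {"translation":[0.4,-0.3,-3],"roll":14,"jaw":9.18},
    {"translation":[0.4,-0.3,-5],"roll":21,"jaw":9.18},
    {"translation":[0.4,-0.3,-7],"roll":28,"jaw":9.18},
    {"translation":[0.4,-0.3,-9],"roll":33,"jaw":9.18},
    {"translation":[0.4,-0.3,-11],"roll":33,"jaw":9.18},
    {"translation":[0.4,-0.3,-13],"roll":33,"jaw":9.18},
    {"translation":[0.4,-0.3,-14.2],"roll":33,"jaw":9.18},
  ],
)

```text
clock: 2.2
tool_pos: [0.4451, -0.2682, 0.1216]
ee_rot: [[0.01, 1.0, -0.002], [1.0, -0.01, 0.002], [0.002, -0.002, -1.0]]
wrist_force: [-0.8, -0.7, 0.3]
width: 0.998
gripper_force: 0.0
```

drive_tool(
  series=[
    {"translation":[0,0,0],"roll":0,"jaw":7},
    {"translation":[0,0,0],"roll":0,"jaw":6.6},
    {"translation":[0,0,0],"roll":0,"jaw":6.3},
    {"translation":[0,0,0],"roll":0,"jaw":6.0},
    {"translation":[0,0,0],"roll":0,"jaw":5.7},
    {"translation":[0,0,0],"roll":0,"jaw":5.4},
    {"translation":[0,0,0],"roll":0,"jaw":5.2},
    {"translation":[0,0,0],"roll":0,"jaw":5.2},
  ],
  squeeze=4,
)

```text
clock: 2.87
tool_pos: [0.4469, -0.2689, 0.1246]
ee_rot: [[0.01, 1.0, 0.001], [1.0, -0.01, -0.001], [-0.001, 0.001, -1.0]]
wrist_force: [-1.4, -0.2, 5.4]
width: 0.683
gripper_force: 4.0
```

drive_tool(
  series=[
    {"translation":[0,0,0.4],"roll":0,"jaw":5.2},
    {"translation":[0,0,0.8],"roll":0,"jaw":5.2},
    {"translation":[0,0,1.3],"roll":0,"jaw":5.2},
    {"translation":[0,0,1.8],"roll":0,"jaw":5.2},
    {"translation":[0,0,2.4],"roll":0,"jaw":5.2},
    {"translation":[0,0,3.0],"roll":0,"jaw":5.2},
    {"translation":[0,0,3.8],"roll":0,"jaw":5.2},
    {"translation":[0,0,4.6],"roll":0,"jaw":5.2},
  ],
)

```text
clock: 3.53
tool_pos: [0.4464, -0.2684, 0.1705]
ee_rot: [[0.01, 1.0, 0.0], [1.0, -0.01, 0.0], [0.0, 0.0, -1.0]]
wrist_force: [0.7, -0.3, -0.8]
width: 0.686
gripper_force: 4.0
```

Run:
```python
from h import *
f=snap('scene','s2');g=snap('side','d2')
a=cv2.imread('pics/s2.png');b=cv2.imread('pics/d2.png')
cv2.imwrite('pics/C.png',np.hstack([cv2.resize(a[160:310,100:250],(400,400)),cv2.resize(b[90:240,350:500],(400,400))]))
```

```text
(no output)
```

View pics/C.png

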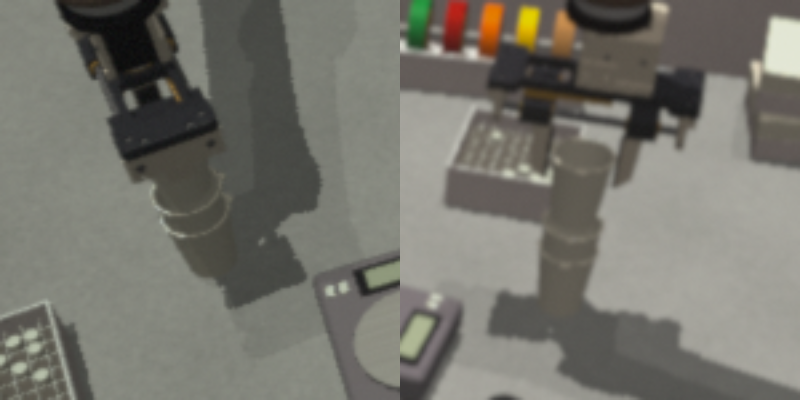

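The beaker is lifted straight and the two nest beakers are still standing. Next I'll go to x=0.64, so the wrist camera, which looks toward +y, can see the pan and then the plate.

drive_tool(
  series=[
    {"translation":[0,0,1.5],"roll":0,"jaw":5.2},
    {"translation":[1,0,4],"roll":0,"jaw":5.2},
    {"translation":[4,0,6],"roll":0,"jaw":5.2},
    {"translation":[7.5,0,7],"roll":0,"jaw":5.2},
    {"translation":[11,0,7],"roll":0,"jaw":5.2},
    {"translation":[14.5,0,7],"roll":0,"jaw":5.2},
    {"translation":[17.5,0,7],"roll":0,"jaw":5.2},
    {"translation":[19,0,7],"roll":0,"jaw":5.2},
  ],
)

```text
clock: 4.3
tool_pos: [0.6396, -0.2673, 0.2392]
ee_rot: [[0.009, 1.0, 0.002], [1.0, -0.009, 0.001], [0.001, 0.002, -1.0]]
wrist_force: [-1.3, 0.4, -0.1]
width: 0.686
gripper_force: 4.0
```

Run:
```python
from h import *
f=snap('wrist','w3');print(f['s']['tool_pos'],w2px('w3',(.65,-.146,.05)))
```

```text
[ 0.63959267 -0.26725733  0.23917833] [331.7  37.3]
```

drive_tool(
  series=[
    {"translation":[0,3,0],"roll":0,"jaw":5.2},
    {"translation":[0,6.5,0],"roll":0,"jaw":5.2},
    {"translation":[0,10,0],"roll":0,"jaw":5.2},
    {"translation":[0,13.5,0],"roll":0,"jaw":5.2},
    {"translation":[0,17,0],"roll":0,"jaw":5.2},
    {"translation":[0,20.5,0],"roll":0,"jaw":5.2},
    {"translation":[0,24,0],"roll":0,"jaw":5.2},
    {"translation":[0,26.5,0],"roll":0,"jaw":5.2},
  ],
)

```text
clock: 5.02
tool_pos: [0.6353, 0.0004, 0.2399]
ee_rot: [[0.007, 1.0, -0.0], [1.0, -0.007, 0.001], [0.001, -0.0, -1.0]]
wrist_force: [-0.5, -0.1, -0.9]
width: 0.686
gripper_force: 4.0
```

Run:
```python
from h import *
f=snap('wrist','w4');print(f['s']['tool_pos'],w2px('w4',(.63,.133,.055)))
a=cv2.imread('pics/w3.png');b=cv2.imread('pics/w4.png')
cv2.imwrite('pics/D.png',np.hstack([cv2.resize(a,(400,300)),cv2.resize(b,(400,300))]))
```

```text
[6.35288839e-01 4.26821342e-04 2.39869264e-01] [309.9  18.6]
```

View pics/D.png

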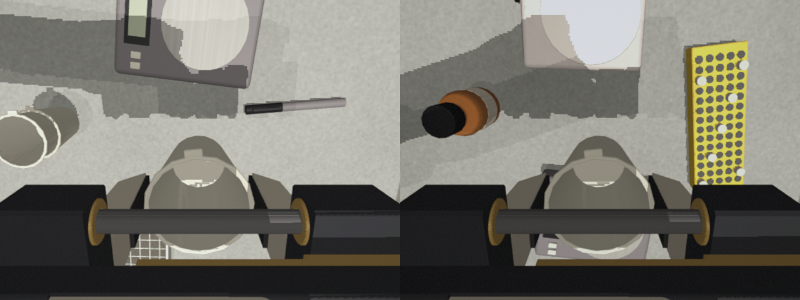

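Left half (w3): the lower part of the pan, x 162–249, bottom y 72. Right half (w4): the lower part of the plate, x 535–645, bottom y 65; the bottle cap is at (443,120). I'll compute the centres from those edges.

Run:
```python
from h import *
S=1.6
def circ(fn,r,z,k):
    # overlay predicted circle fit: search centre maximising gradient along outline
    g=cv2.cvtColor(cv2.imread(f'pics/{fn}.png'),cv2.COLOR_BGR2GRAY)
    G=cv2.GaussianBlur(g,(0,0),1).astype(float);gm=np.hypot(cv2.Sobel(G,6,1,0),cv2.Sobel(G,6,0,1))
    best=[]
    A=np.linspace(0,2*np.pi,180)
    for dx in np.arange(-.02,.0201,.001):
        for dy in np.arange(-.02,.0201,.001):
            q=np.array([w2px(fn,(k[0]+dx+r*np.cos(a),k[1]+dy+r*np.sin(a),z)) for a in A])
            m=(q[:,0]>2)&(q[:,0]<637)&(q[:,1]>2)&(q[:,1]<477);q=q[m].astype(int)
            best.append((np.minimum(gm[q[:,1],q[:,0]],120).mean() if len(q)>20 else 0,k[0]+dx,k[1]+dy))
    best.sort(reverse=True);print(fn,np.round(best[:4],3).tolist())
for fn in ['scene0','w4']: circ(fn,.056,.055,(.63,.133))
for fn in ['scene0','w3']: circ(fn,.05,.05,(.65,-.146))
circ('side0',.056,.055,(.63,.133));circ('side0',.05,.05,(.65,-.146))
```

```text
Still running in the background as job /tmp/bash_jobs.1000/700e4854760f (pid 735). You'll get a notice when it ends.
```

```bash
kill -- -$(cat /tmp/bash_jobs.1000/700e4854760f/pid); cat /tmp/bash_jobs.1000/700e4854760f/stdout
cat > circ.py <<'E'
from h import *
def circ(fn,r,z,k,h=.016):
    c=np.load(f'pics/{fn}.npz');K,R,t=c['K'],c['R'],c['t']
    g=cv2.cvtColor(cv2.imread(f'pics/{fn}.png'),cv2.COLOR_BGR2GRAY)
    G=cv2.GaussianBlur(g,(0,0),1).astype(float);gm=np.minimum(np.hypot(cv2.Sobel(G,6,1,0),cv2.Sobel(G,6,0,1)),120)
    A=np.linspace(0,2*np.pi,180);best=[]
    for dx in np.arange(-h,h+1e-6,.001):
        for dy in np.arange(-h,h+1e-6,.001):
            P=np.c_[k[0]+dx+r*np.cos(A),k[1]+dy+r*np.sin(A),0*A+z]@R.T+t
            q=P@K.T;q=(q[:,:2]/q[:,2:]).round().astype(int)
            m=(q[:,0]>2)&(q[:,0]<637)&(q[:,1]>2)&(q[:,1]<477);q=q[m]
            best.append((gm[q[:,1],q[:,0]].mean() if len(q)>20 else 0,k[0]+dx,k[1]+dy))
    best.sort(reverse=True);print(fn,np.round(best[:4],3).tolist())
E
python3 - <<'E'
from circ import *
for fn in ['scene0','w4','side0']: circ(fn,.056,.055,(.63,.133))
for fn in ['scene0','w3','side0']: circ(fn,.05,.05,(.65,-.146))
E
```

```text
scene0 [[68.666, 0.626, 0.135], [68.406, 0.626, 0.136], [68.043, 0.625, 0.135], [67.666, 0.625, 0.134]]
w4 [[45.461, 0.628, 0.133], [43.727, 0.628, 0.134], [43.37, 0.629, 0.133], [43.285, 0.63, 0.127]]
side0 [[95.174, 0.63, 0.13], [94.591, 0.629, 0.13], [94.432, 0.631, 0.13], [94.014, 0.629, 0.129]]
scene0 [[99.695, 0.648, -0.146], [99.085, 0.647, -0.146], [98.625, 0.647, -0.147], [98.353, 0.648, -0.147]]
w3 [[105.61, 0.647, -0.147], [104.613, 0.647, -0.146], [94.537, 0.648, -0.146], [91.062, 0.648, -0.147]]
side0 [[90.758, 0.649, -0.146], [90.19, 0.649, -0.147], [89.333, 0.649, -0.148], [89.28, 0.648, -0.147]]
```

drive_tool(
  series=[
    {"translation":[-0.2,3,0],"roll":0,"jaw":5.2},
    {"translation":[-0.4,6,0],"roll":0,"jaw":5.2},
    {"translation":[-0.6,9,0],"roll":0,"jaw":5.2},
    {"translation":[-0.75,12,-1],"roll":0,"jaw":5.2},
    {"translation":[-0.75,13.25,-4],"roll":0,"jaw":5.2},
    {"translation":[-0.75,13.25,-7],"roll":0,"jaw":5.2},
    {"translation":[-0.75,13.25,-9.5],"roll":0,"jaw":5.2},
    {"translation":[-0.75,13.25,-11],"roll":0,"jaw":5.2},
  ],
)

```text
clock: 5.73
tool_pos: [0.6268, 0.128, 0.1264]
ee_rot: [[0.01, 1.0, -0.004], [1.0, -0.01, -0.002], [-0.002, -0.004, -1.0]]
wrist_force: [-0.7, -0.8, -0.7]
width: 0.684
gripper_force: 4.0
```

drive_tool(
  series=[
    {"translation":[0,0,0],"roll":0,"jaw":5.2},
    {"translation":[0,0,0],"roll":0,"jaw":5.2},
    {"translation":[0,0,-0.2],"roll":0,"jaw":5.2},
    {"translation":[0,0,-0.4],"roll":0,"jaw":5.2},
    {"translation":[0,0,-0.6],"roll":0,"jaw":5.2},
    {"translation":[0,0,-0.8],"roll":0,"jaw":5.2},
    {"translation":[0,0,-0.9],"roll":0,"jaw":5.2},
    {"translation":[0,0,-0.9],"roll":0,"jaw":5.2},
  ],
)

```text
clock: 6.4
tool_pos: [0.6289, 0.1289, 0.1208]
ee_rot: [[0.01, 1.0, 0.0], [1.0, -0.01, -0.0], [-0.0, 0.0, -1.0]]
wrist_force: [0.1, -0.0, -0.0]
width: 0.69
gripper_force: 4.0
```

drive_tool(
  series=[
    {"translation":[0,0.2,0.1],"roll":0,"jaw":5.2},
    {"translation":[-0.1,0.4,0.1],"roll":0,"jaw":5.2},
    {"translation":[-0.1,0.4,0],"roll":0,"jaw":5.2},
    {"translation":[-0.1,0.4,-0.1],"roll":0,"jaw":5.2},
    {"translation":[-0.1,0.4,-0.2],"roll":0,"jaw":5.2},
    {"translation":[-0.1,0.4,-0.2],"roll":0,"jaw":6.2},
    {"translation":[-0.1,0.4,-0.2],"roll":0,"jaw":6.5},
    {"translation":[-0.1,0.4,-0.2],"roll":0,"jaw":7},
  ],
)

```text
clock: 7.07
tool_pos: [0.628, 0.1329, 0.1186]
ee_rot: [[0.01, 1.0, 0.0], [1.0, -0.01, -0.0], [-0.0, 0.0, -1.0]]
wrist_force: [0.4, -0.3, 0.6]
width: 0.742
gripper_force: 0.0
```

drive_tool(
  series=[
    {"translation":[0,0,0],"roll":0,"jaw":8},
    {"translation":[0,0,0],"roll":0,"jaw":9.18},
    {"translation":[0,0,0],"roll":0,"jaw":9.18},
    {"translation":[0,0,1],"roll":0,"jaw":9.18},
    {"translation":[0,0,4],"roll":0,"jaw":9.18},
    {"translation":[0,0,7.5],"roll":0,"jaw":9.18},
    {"translation":[0,0,9.5],"roll":0,"jaw":9.18},
    {"translation":[0,0,10],"roll":0,"jaw":9.18},
  ],
)

```text
clock: 7.73
tool_pos: [0.6303, 0.1344, 0.2242]
ee_rot: [[0.01, 1.0, 0.007], [1.0, -0.01, 0.002], [0.002, 0.007, -1.0]]
wrist_force: [0.5, 0.7, 1.2]
width: 0.999
gripper_force: 0.0
```

drive_tool(
  series=[
    {"translation":[-2,0,0],"roll":0,"jaw":9.18},
    {"translation":[-5,0,0],"roll":0,"jaw":9.18},
    {"translation":[-8.5,0,0],"roll":0,"jaw":9.18},
    {"translation":[-12,0,0],"roll":0,"jaw":9.18},
    {"translation":[-15,0.5,0],"roll":0,"jaw":9.18},
    {"translation":[-16.8,1,0],"roll":0,"jaw":9.18},
    {"translation":[-16.8,1,0],"roll":0,"jaw":9.18},
    {"translation":[-16.8,1,0],"roll":0,"jaw":9.18},
  ],
)

```text
clock: 8.4
tool_pos: [0.4594, 0.1429, 0.219]
ee_rot: [[0.009, 1.0, 0.001], [1.0, -0.009, -0.001], [-0.001, 0.001, -1.0]]
wrist_force: [0.6, -0.1, 0.1]
width: 0.999
gripper_force: 0.0
```

Run:
```python
from circ import *
f=snap('wrist','w5');snap('scene','s5');print(f['s']['tool_pos'],w2px('w5',(.461,.245,.03)))
circ('w5',.026,.03,(.461,.245));circ('w5',.024,.03,(.461,.245));circ('scene0',.026,.03,(.46,.245))
circ('s5',.0295,.127,(.628,.133));circ('s5',.031,.127,(.628,.133))
a=cv2.imread('pics/w5.png');b=cv2.imread('pics/s5.png')
cv2.imwrite('pics/E.png',np.hstack([cv2.resize(a,(400,300)),cv2.resize(b[180:270,290:410],(400,300))]))
```

```text
[0.45936248 0.14294612 0.21904725] [319.6  65.6]
w5 [[98.102, 0.459, 0.245], [85.181, 0.457, 0.245], [84.15, 0.457, 0.244], [83.76, 0.46, 0.239]]
w5 [[105.231, 0.459, 0.245], [104.143, 0.459, 0.246], [97.905, 0.457, 0.243], [97.712, 0.459, 0.244]]
scene0 [[110.063, 0.464, 0.244], [109.217, 0.463, 0.245], [108.609, 0.462, 0.245], [108.484, 0.461, 0.246]]
s5 [[101.866, 0.627, 0.132], [101.422, 0.627, 0.131], [100.845, 0.629, 0.131], [100.589, 0.628, 0.131]]
s5 [[101.947, 0.628, 0.131], [101.478, 0.628, 0.13], [99.467, 0.629, 0.13], [99.025, 0.627, 0.131]]
```

View pics/E.png

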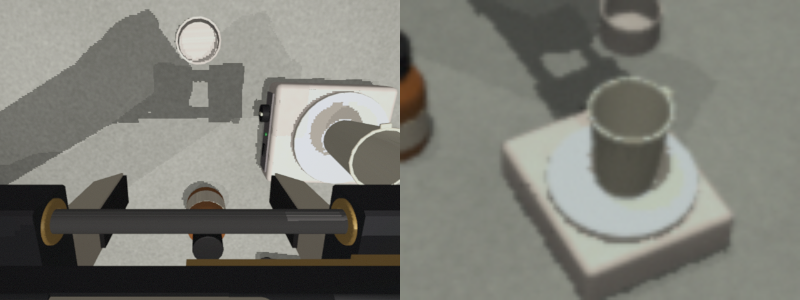

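The left half shows the tin rim at (197,41) in the wrist view. The right half shows the beaker upright on the plate centre. Next, down to the tin.

drive_tool(
  series=[
    {"translation":[0,3,-1],"roll":0,"jaw":9.18},
    {"translation":[0,6,-3],"roll":0,"jaw":9.18},
    {"translation":[0,9,-5],"roll":0,"jaw":9.18},
    {"translation":[0,10.2,-8],"roll":0,"jaw":9.18},
    {"translation":[0,10.2,-11],"roll":0,"jaw":9.18},
    {"translation":[0,10.2,-13],"roll":0,"jaw":9.18},
    {"translation":[0,10.2,-14.5],"roll":0,"jaw":9.18},
    {"translation":[0,10.2,-14.5],"roll":0,"jaw":9.18},
  ],
)

```text
clock: 9.17
tool_pos: [0.4587, 0.2439, 0.07]
ee_rot: [[0.011, 1.0, -0.006], [1.0, -0.011, -0.002], [-0.002, -0.006, -1.0]]
wrist_force: [-0.1, -1.4, 0.1]
width: 1.003
gripper_force: 0.0
```

drive_tool(
  series=[
    {"translation":[0,0,-1],"roll":0,"jaw":9.18},
    {"translation":[0,0,-2.2],"roll":0,"jaw":9.18},
    {"translation":[0,0,-3.4],"roll":0,"jaw":9.18},
    {"translation":[0,0,-4.4],"roll":0,"jaw":9.18},
    {"translation":[0,0,-4.9],"roll":0,"jaw":9.18},
    {"translation":[0,0,-4.9],"roll":0,"jaw":9.18},
    {"translation":[0,0,-4.9],"roll":0,"jaw":9.18},
    {"translation":[0,0,-4.9],"roll":0,"jaw":9.18},
  ],
)

```text
clock: 9.83
tool_pos: [0.4602, 0.2454, 0.0252]
ee_rot: [[0.01, 1.0, 0.001], [1.0, -0.01, 0.0], [0.0, 0.001, -1.0]]
wrist_force: [-0.4, -0.0, -0.1]
width: 1.0
gripper_force: 0.0
```

drive_tool(
  series=[
    {"translation":[0,0,-0.1],"roll":0,"jaw":7.5},
    {"translation":[0,0,-0.1],"roll":0,"jaw":6.5},
    {"translation":[0,0,-0.1],"roll":0,"jaw":5.8},
    {"translation":[0,0,-0.1],"roll":0,"jaw":5.2},
    {"translation":[0,0,-0.1],"roll":0,"jaw":4.7},
    {"translation":[0,0,-0.1],"roll":0,"jaw":4.5},
    {"translation":[0,0,-0.1],"roll":0,"jaw":4.5},
    {"translation":[0,0,-0.1],"roll":0,"jaw":4.5},
  ],
  squeeze=8,
)

```text
clock: 10.5
tool_pos: [0.46, 0.2451, 0.0238]
ee_rot: [[0.01, 1.0, 0.0], [1.0, -0.01, 0.0], [0.0, 0.0, -1.0]]
wrist_force: [-0.4, 0.4, 1.3]
width: 0.576
gripper_force: 8.0
```

drive_tool(
  series=[
    {"translation":[0,0,1],"roll":0,"jaw":4.5},
    {"translation":[0,0,3],"roll":0,"jaw":4.5},
    {"translation":[0,0,6],"roll":0,"jaw":4.5},
    {"translation":[0,0,9],"roll":0,"jaw":4.5},
    {"translation":[0,0,12],"roll":0,"jaw":4.5},
    {"translation":[0,-2,14],"roll":0,"jaw":4.5},
    {"translation":[0,-5,15],"roll":0,"jaw":4.5},
    {"translation":[0,-8,15],"roll":0,"jaw":4.5},
  ],
)

```text
clock: 11.17
tool_pos: [0.4612, 0.1661, 0.177]
ee_rot: [[0.007, 1.0, 0.005], [1.0, -0.007, 0.001], [0.001, 0.005, -1.0]]
wrist_force: [0.8, -0.1, -1.9]
width: 0.576
gripper_force: 8.0
```

drive_tool(
  series=[
    {"translation":[1,-3,0.5],"roll":0,"jaw":4.5},
    {"translation":[3,-6.4,0.5],"roll":0,"jaw":4.5},
    {"translation":[5,-9.8,0.5],"roll":0,"jaw":4.5},
    {"translation":[7,-13.2,0.5],"roll":0,"jaw":4.5},
    {"translation":[9,-16.6,0.5],"roll":0,"jaw":4.5},
    {"translation":[11,-20,0.5],"roll":0,"jaw":4.5},
    {"translation":[13,-23.4,0.5],"roll":0,"jaw":4.5},
    {"translation":[15,-26.5,0.5],"roll":0,"jaw":4.5},
  ],
)

```text
clock: 11.83
tool_pos: [0.6103, -0.1026, 0.1793]
ee_rot: [[0.011, 1.0, -0.0], [1.0, -0.011, -0.0], [-0.0, -0.0, -1.0]]
wrist_force: [1.0, 0.3, -0.2]
width: 0.578
gripper_force: 8.0
```

drive_tool(
  series=[
    {"translation":[2,-3,0],"roll":0,"jaw":4.5},
    {"translation":[3.7,-4.5,-1],"roll":0,"jaw":4.5},
    {"translation":[3.7,-4.7,-3],"roll":0,"jaw":4.5},
    {"translation":[3.7,-4.7,-5],"roll":0,"jaw":4.5},
    {"translation":[3.7,-4.7,-7],"roll":0,"jaw":4.5},
    {"translation":[3.7,-4.7,-8],"roll":0,"jaw":4.5},
    {"translation":[3.7,-4.7,-8],"roll":0,"jaw":4.5},
    {"translation":[3.7,-4.7,-8],"roll":0,"jaw":4.5},
  ],
)

```text
clock: 12.5
tool_pos: [0.6468, -0.1466, 0.099]
ee_rot: [[0.01, 1.0, -0.001], [1.0, -0.01, 0.001], [0.001, -0.001, -1.0]]
wrist_force: [-0.8, 0.0, -0.1]
width: 0.58
gripper_force: 8.0
```

drive_tool(
  series=[
    {"translation":[0.1,0,-0.8],"roll":0,"jaw":4.5},
    {"translation":[0.1,0,-1.4],"roll":0,"jaw":4.5},
    {"translation":[0.1,0,-1.8],"roll":0,"jaw":4.5},
    {"translation":[0.1,0,-2.0],"roll":0,"jaw":4.5},
    {"translation":[0.1,0,-2.1],"roll":0,"jaw":4.5},
    {"translation":[0.1,0,-2.2],"roll":0,"jaw":4.5},
    {"translation":[0.1,0,-2.3],"roll":0,"jaw":4.5},
    {"translation":[0.1,0,-2.3],"roll":0,"jaw":4.5},
  ],
)

```text
clock: 13.17
tool_pos: [0.6479, -0.1469, 0.0757]
ee_rot: [[0.01, 1.0, 0.0], [1.0, -0.01, -0.0], [-0.0, 0.0, -1.0]]
wrist_force: [-0.3, 0.2, 0.1]
width: 0.576
gripper_force: 8.0
```

drive_tool(
  series=[
    {"translation":[0,0,-0.05],"roll":0,"jaw":4.5},
    {"translation":[0,0,-0.1],"roll":0,"jaw":4.5},
    {"translation":[0,0,-0.15],"roll":0,"jaw":4.5},
    {"translation":[0,0,-0.15],"roll":0,"jaw":4.5},
    {"translation":[0,0,-0.15],"roll":0,"jaw":4.5},
    {"translation":[0,0,-0.15],"roll":0,"jaw":4.5},
    {"translation":[0,0,-0.15],"roll":0,"jaw":4.5},
    {"translation":[0,0,-0.15],"roll":0,"jaw":4.5},
  ],
)

```text
clock: 13.83
tool_pos: [0.6479, -0.1469, 0.0743]
ee_rot: [[0.01, 1.0, 0.0], [1.0, -0.01, 0.0], [0.0, 0.0, -1.0]]
wrist_force: [0.4, -0.2, -0.7]
width: 0.577
gripper_force: 8.0
```

Less than 1 mm remains, so I'll release, rise, and head for the jar.

drive_tool(
  series=[
    {"translation":[0,0,-0.05],"roll":0,"jaw":4.5},
    {"translation":[0,0,-0.05],"roll":0,"jaw":4.9},
    {"translation":[0,0,-0.05],"roll":0,"jaw":5.4},
    {"translation":[0,0,-0.05],"roll":0,"jaw":6},
    {"translation":[0,0,-0.05],"roll":0,"jaw":7},
    {"translation":[0,0,-0.05],"roll":0,"jaw":8},
    {"translation":[0,0,-0.05],"roll":0,"jaw":9.18},
    {"translation":[0,0,-0.05],"roll":0,"jaw":9.18},
  ],
)

```text
clock: 14.5
tool_pos: [0.6479, -0.1469, 0.0737]
ee_rot: [[0.01, 1.0, 0.0], [1.0, -0.01, 0.0], [0.0, 0.0, -1.0]]
wrist_force: [-0.2, 0.3, -0.5]
width: 0.893
gripper_force: 0.0
```

drive_tool(
  series=[
    {"translation":[0,0,1],"roll":0,"jaw":9.18},
    {"translation":[0,0,3],"roll":0,"jaw":9.18},
    {"translation":[0,0,6],"roll":0,"jaw":9.18},
    {"translation":[0,0,9],"roll":0,"jaw":9.18},
    {"translation":[0,0,12],"roll":0,"jaw":9.18},
    {"translation":[-1,3,14],"roll":0,"jaw":9.18},
    {"translation":[-2,6.5,15],"roll":0,"jaw":9.18},
    {"translation":[-3,10,15],"roll":0,"jaw":9.18},
  ],
)

```text
clock: 15.17
tool_pos: [0.6195, -0.0464, 0.2279]
ee_rot: [[0.013, 1.0, 0.006], [1.0, -0.013, -0.001], [-0.001, 0.006, -1.0]]
wrist_force: [1.1, 1.1, -0.2]
width: 1.0
gripper_force: 0.0
```

drive_tool(
  series=[
    {"translation":[-0.8,4,0],"roll":0,"jaw":9.18},
    {"translation":[-1.6,8,0],"roll":0,"jaw":9.18},
    {"translation":[-2.4,12,0],"roll":0,"jaw":9.18},
    {"translation":[-3.2,16,0],"roll":0,"jaw":9.18},
    {"translation":[-4,20,0],"roll":0,"jaw":9.18},
    {"translation":[-5,24,0],"roll":0,"jaw":9.18},
    {"translation":[-6,28,0],"roll":0,"jaw":9.18},
    {"translation":[-7,31,0],"roll":0,"jaw":9.18},
  ],
)

```text
clock: 15.83
tool_pos: [0.5465, 0.2672, 0.225]
ee_rot: [[0.007, 1.0, 0.001], [1.0, -0.007, 0.002], [0.002, 0.001, -1.0]]
wrist_force: [0.6, 1.6, 0.2]
width: 1.002
gripper_force: 0.0
```

Run:
```python
from circ import *
f=snap('wrist','w6');snap('scene','s6');print(f['s']['tool_pos'],w2px('w6',(.552,.396,.088)))
circ('w6',.031,.088,(.552,.396));circ('scene0',.031,.088,(.552,.396))
circ('s6',.026,.08,(.648,-.1465),.012)
a=cv2.imread('pics/w6.png');b=cv2.imread('pics/s6.png')
cv2.imwrite('pics/F.png',np.hstack([cv2.resize(a,(400,300)),cv2.resize(b[240:330,200:320],(400,300))]))
```

```text
[0.54648393 0.26724164 0.2250311 ] [326.7  10.5]
w6 [[114.553, 0.55, 0.399], [111.24, 0.549, 0.399], [106.713, 0.55, 0.4], [95.299, 0.549, 0.4]]
scene0 [[97.701, 0.553, 0.397], [97.101, 0.554, 0.397], [96.923, 0.553, 0.398], [96.531, 0.554, 0.396]]
s6 [[106.981, 0.652, -0.146], [105.978, 0.652, -0.146], [105.807, 0.651, -0.146], [103.238, 0.651, -0.146]]
```

View pics/F.png

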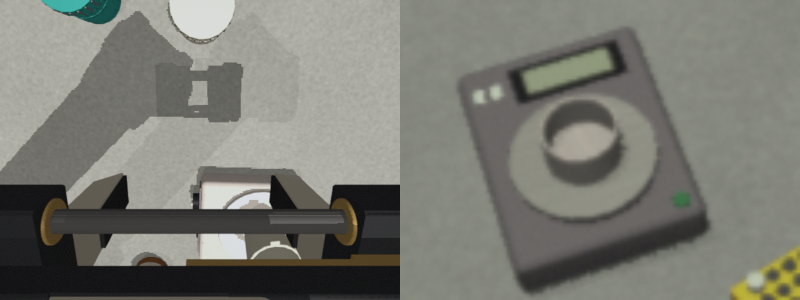

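Left half: the white jar cap is at (201,10) in the wrist view, with a turquoise jar to the left at (85,5). Right half: the tin is upright on the pan centre. I'll check finger clearance around the jar.

Run:
```python
from h import *
for p in [(406,142),(467,187),(490,170),(427,169)]: print(px2w('scene0',*p,.088))
```

```text
[0.4362 0.4107 0.088 ]
[0.6571 0.4446 0.088 ]
[0.6365 0.5393 0.088 ]
[0.5536 0.3955 0.088 ]
```

drive_tool(
  series=[
    {"translation":[0,3.5,0],"roll":0,"jaw":8.7},
    {"translation":[0.2,7,0],"roll":0,"jaw":8.7},
    {"translation":[0.4,10,-1],"roll":0,"jaw":8.7},
    {"translation":[0.5,12.5,-3],"roll":0,"jaw":8.7},
    {"translation":[0.5,13.1,-6],"roll":0,"jaw":8.7},
    {"translation":[0.5,13.1,-9],"roll":0,"jaw":8.7},
    {"translation":[0.5,13.1,-10],"roll":0,"jaw":8.7},
    {"translation":[0.5,13.1,-10],"roll":0,"jaw":8.7},
  ],
)

```text
clock: 16.6
tool_pos: [0.5516, 0.3918, 0.1207]
ee_rot: [[0.01, 1.0, -0.005], [1.0, -0.01, -0.004], [-0.004, -0.005, -1.0]]
wrist_force: [-0.5, 0.2, -0.7]
width: 0.949
gripper_force: 0.0
```

drive_tool(
  series=[
    {"translation":[0,0,-1],"roll":0,"jaw":8.7},
    {"translation":[0,0,-2],"roll":0,"jaw":8.7},
    {"translation":[0,0,-3],"roll":0,"jaw":8.7},
    {"translation":[0,0,-4],"roll":0,"jaw":8.7},
    {"translation":[0,0,-4.8],"roll":0,"jaw":8.7},
    {"translation":[0,0,-4.8],"roll":0,"jaw":8.7},
    {"translation":[0,0,-4.8],"roll":0,"jaw":8.7},
    {"translation":[0,0,-4.8],"roll":0,"jaw":8.7},
  ],
)

```text
clock: 17.27
tool_pos: [0.553, 0.3944, 0.076]
ee_rot: [[0.01, 1.0, 0.0], [1.0, -0.01, 0.001], [0.001, 0.0, -1.0]]
wrist_force: [0.2, 0.1, -0.1]
width: 0.949
gripper_force: 0.0
```

drive_tool(
  series=[
    {"translation":[-0.1,0.35,-0.1],"roll":0,"jaw":8.7},
    {"translation":[-0.1,0.35,-0.1],"roll":0,"jaw":7.6},
    {"translation":[-0.1,0.35,-0.1],"roll":0,"jaw":6.8},
    {"translation":[-0.1,0.35,-0.1],"roll":0,"jaw":6.2},
    {"translation":[-0.1,0.35,-0.1],"roll":0,"jaw":5.6},
    {"translation":[-0.1,0.35,-0.1],"roll":0,"jaw":5.4},
    {"translation":[-0.1,0.35,-0.1],"roll":0,"jaw":5.4},
    {"translation":[-0.1,0.35,-0.1],"roll":0,"jaw":5.4},
  ],
  squeeze=15,
)

```text
clock: 17.93
tool_pos: [0.5518, 0.3977, 0.0749]
ee_rot: [[0.01, 1.0, -0.0], [1.0, -0.01, 0.0], [0.0, -0.0, -1.0]]
wrist_force: [-0.8, -0.3, 1.1]
width: 0.672
gripper_force: 15.0
```

drive_tool(
  series=[
    {"translation":[0,0,1],"roll":0,"jaw":5.4},
    {"translation":[0,0,3],"roll":0,"jaw":5.4},
    {"translation":[0,0,6],"roll":0,"jaw":5.4},
    {"translation":[0,0,9],"roll":0,"jaw":5.4},
    {"translation":[0,0,12],"roll":0,"jaw":5.4},
    {"translation":[0,0,14],"roll":0,"jaw":5.4},
    {"translation":[0,-1,15],"roll":0,"jaw":5.4},
    {"translation":[0,-3,15],"roll":0,"jaw":5.4},
  ],
)

```text
clock: 18.6
tool_pos: [0.5516, 0.3709, 0.2284]
ee_rot: [[0.006, 1.0, 0.004], [1.0, -0.006, 0.005], [0.005, 0.004, -1.0]]
wrist_force: [1.0, -0.3, -1.3]
width: 0.674
gripper_force: 15.0
```

drive_tool(
  series=[
    {"translation":[0,-3.5,0],"roll":0,"jaw":5.4},
    {"translation":[0,-7.5,0],"roll":0,"jaw":5.4},
    {"translation":[0,-11.5,0],"roll":0,"jaw":5.4},
    {"translation":[0,-15.5,0],"roll":0,"jaw":5.4},
    {"translation":[0,-19.5,0],"roll":0,"jaw":5.4},
    {"translation":[0,-23.5,0],"roll":0,"jaw":5.4},
    {"translation":[0,-27.5,0],"roll":0,"jaw":5.4},
    {"translation":[1,-31,0],"roll":0,"jaw":5.4},
  ],
)

```text
clock: 19.27
tool_pos: [0.5593, 0.0536, 0.2239]
ee_rot: [[0.011, 1.0, -0.003], [1.0, -0.011, -0.002], [-0.003, -0.003, -1.0]]
wrist_force: [0.1, -0.6, -1.7]
width: 0.672
gripper_force: 15.0
```

drive_tool(
  series=[
    {"translation":[2,-3,0],"roll":0,"jaw":5.4},
    {"translation":[4.5,-5.5,0],"roll":0,"jaw":5.4},
    {"translation":[5.8,-6.5,0],"roll":0,"jaw":5.4},
    {"translation":[5.8,-6.7,-1],"roll":0,"jaw":5.4},
    {"translation":[5.8,-6.7,-3],"roll":0,"jaw":5.4},
    {"translation":[5.8,-6.7,-5],"roll":0,"jaw":5.4},
    {"translation":[5.8,-6.7,-7],"roll":0,"jaw":5.4},
    {"translation":[5.8,-6.7,-7],"roll":0,"jaw":5.4},
  ],
)

```text
clock: 19.93
tool_pos: [0.6155, -0.01, 0.1498]
ee_rot: [[0.009, 1.0, -0.009], [1.0, -0.009, 0.0], [-0.0, -0.009, -1.0]]
wrist_force: [-1.3, -0.1, -2.7]
width: 0.672
gripper_force: 15.0
```

drive_tool(
  series=[
    {"translation":[0,0,0],"roll":0,"jaw":5.4},
    {"translation":[0,0,-1],"roll":0,"jaw":5.4},
    {"translation":[0,0,-2.5],"roll":0,"jaw":5.4},
    {"translation":[0,0,-4],"roll":0,"jaw":5.4},
    {"translation":[0,0,-5.5],"roll":0,"jaw":5.4},
    {"translation":[0,0,-6.5],"roll":0,"jaw":5.4},
    {"translation":[0,0,-7],"roll":0,"jaw":5.4},
    {"translation":[0,0,-7],"roll":0,"jaw":5.4},
  ],
)

```text
clock: 20.6
tool_pos: [0.6187, -0.0094, 0.0827]
ee_rot: [[0.01, 1.0, -0.003], [1.0, -0.01, 0.0], [0.0, -0.003, -1.0]]
wrist_force: [-0.4, 0.2, -1.3]
width: 0.672
gripper_force: 15.0
```

drive_tool(
  series=[
    {"translation":[0,0,0],"roll":0,"jaw":5.4},
    {"translation":[0,0,0],"roll":0,"jaw":5.4},
    {"translation":[0,0,-0.1],"roll":0,"jaw":5.4},
    {"translation":[0,0,-0.2],"roll":0,"jaw":5.4},
    {"translation":[0,0,-0.3],"roll":0,"jaw":5.4},
    {"translation":[0,0,-0.4],"roll":0,"jaw":5.4},
    {"translation":[0,0,-0.4],"roll":0,"jaw":5.4},
    {"translation":[0,0,-0.4],"roll":0,"jaw":5.4},
  ],
)

```text
clock: 21.27
tool_pos: [0.6199, -0.0095, 0.0807]
ee_rot: [[0.01, 1.0, -0.0], [1.0, -0.01, -0.0], [-0.0, -0.0, -1.0]]
wrist_force: [-0.2, 0.5, -1.7]
width: 0.673
gripper_force: 15.0
```

drive_tool(
  series=[
    {"translation":[0,0,-0.1],"roll":0,"jaw":5.4},
    {"translation":[0,0,-0.2],"roll":0,"jaw":5.4},
    {"translation":[0,0,-0.3],"roll":0,"jaw":5.4},
    {"translation":[0,0,-0.4],"roll":0,"jaw":5.4},
    {"translation":[0,0,-0.5],"roll":0,"jaw":5.4},
    {"translation":[0,0,-0.55],"roll":0,"jaw":5.4},
    {"translation":[0,0,-0.55],"roll":0,"jaw":5.4},
    {"translation":[0,0,-0.55],"roll":0,"jaw":5.4},
  ],
)

```text
clock: 21.93
tool_pos: [0.6199, -0.0094, 0.0752]
ee_rot: [[0.01, 1.0, -0.0], [1.0, -0.01, 0.0], [0.0, -0.0, -1.0]]
wrist_force: [0.1, -0.7, -2.4]
width: 0.672
gripper_force: 15.0
```

drive_tool(
  series=[
    {"translation":[0,0,0],"roll":0,"jaw":6.3},
    {"translation":[0,0,0],"roll":0,"jaw":6.6},
    {"translation":[0,0,0],"roll":0,"jaw":7.4},
    {"translation":[0,0,0],"roll":0,"jaw":8.5},
    {"translation":[0,0,0],"roll":0,"jaw":9.18},
    {"translation":[0,0,1],"roll":0,"jaw":9.18},
    {"translation":[0,0,4],"roll":0,"jaw":9.18},
    {"translation":[0,0,7],"roll":0,"jaw":9.18},
  ],
)

```text
clock: 22.6
tool_pos: [0.6186, -0.0093, 0.1452]
ee_rot: [[0.01, 1.0, -0.003], [1.0, -0.01, 0.001], [0.001, -0.003, -1.0]]
wrist_force: [1.3, -0.5, 1.6]
width: 0.996
gripper_force: 0.0
```

drive_tool(
  series=[
    {"translation":[0,0,3],"roll":0,"jaw":9.18},
    {"translation":[-1,-0.5,6],"roll":0,"jaw":9.18},
    {"translation":[-4,-2,8],"roll":0,"jaw":9.18},
    {"translation":[-7,-4,8],"roll":0,"jaw":9.18},
    {"translation":[-10,-6,8],"roll":0,"jaw":9.18},
    {"translation":[-13,-7.5,8],"roll":0,"jaw":9.18},
    {"translation":[-14.8,-8,8],"roll":0,"jaw":9.18},
    {"translation":[-14.8,-8,8],"roll":0,"jaw":9.18},
  ],
)

```text
clock: 23.27
tool_pos: [0.4678, -0.0917, 0.2253]
ee_rot: [[0.013, 1.0, -0.004], [1.0, -0.013, -0.003], [-0.003, -0.003, -1.0]]
wrist_force: [-1.1, -0.0, -0.6]
width: 0.996
gripper_force: 0.0
```

Run:
```python
from circ import *
f=snap('wrist','w7');snap('scene','s7');print(f['s']['tool_pos'],w2px('w7',(.4715,.0215,.105)))
circ('w7',.018,.105,(.4715,.0215));circ('scene0',.018,.105,(.4715,.0215))
circ('s7',.031,.088,(.619,-.009))
a=cv2.imread('pics/w7.png');b=cv2.imread('pics/s7.png')
cv2.imwrite('pics/G.png',np.hstack([cv2.resize(a,(400,300)),cv2.resize(b[140:320,200:440],(400,300))]))
```

```text
[ 0.46779185 -0.09167638  0.22527487] [323.8  33.7]
w7 [[103.898, 0.467, 0.021], [86.258, 0.467, 0.022], [82.634, 0.467, 0.023], [81.135, 0.468, 0.021]]
scene0 [[99.743, 0.47, 0.022], [99.734, 0.47, 0.023], [99.72, 0.47, 0.023], [99.695, 0.47, 0.021]]
s7 [[120.0, 0.62, -0.008], [119.924, 0.619, -0.008], [119.504, 0.621, -0.009], [119.426, 0.622, -0.009]]
```

View pics/G.png

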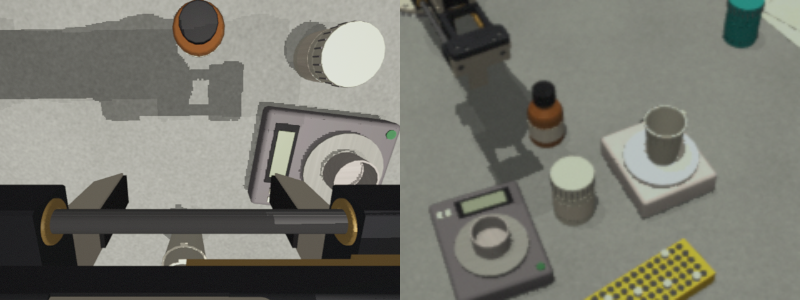

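Left half: the bottle cap is at (198,20) in the wrist view. Right half: the jar is upright between stirrer and balance, and the tin and beaker are in place. Now for the bottle cap.

drive_tool(
  series=[
    {"translation":[0,3,0],"roll":0,"jaw":8},
    {"translation":[0,6,0],"roll":0,"jaw":8},
    {"translation":[0,9,-1],"roll":0,"jaw":7},
    {"translation":[0,11,-3],"roll":0,"jaw":7},
    {"translation":[0,11.3,-5],"roll":0,"jaw":7},
    {"translation":[0,11.3,-7],"roll":0,"jaw":7},
    {"translation":[0,11.3,-8.5],"roll":0,"jaw":7},
    {"translation":[0,11.3,-8.5],"roll":0,"jaw":7},
  ],
)

```text
clock: 24.03
tool_pos: [0.471, 0.0251, 0.138]
ee_rot: [[0.008, 1.0, -0.004], [1.0, -0.008, 0.002], [0.002, -0.004, -1.0]]
wrist_force: [-0.3, 0.7, -0.4]
width: 0.762
gripper_force: 0.0
```

drive_tool(
  series=[
    {"translation":[0,0,-1],"roll":0,"jaw":7},
    {"translation":[0,0,-2],"roll":0,"jaw":7},
    {"translation":[0,0,-3],"roll":0,"jaw":7},
    {"translation":[0,0,-3.7],"roll":0,"jaw":7},
    {"translation":[0,0,-3.9],"roll":0,"jaw":7},
    {"translation":[0,0,-3.9],"roll":0,"jaw":7},
    {"translation":[0,0,-3.9],"roll":0,"jaw":7},
    {"translation":[0,0,-3.9],"roll":0,"jaw":7},
  ],
)

```text
clock: 24.7
tool_pos: [0.4723, 0.0236, 0.1016]
ee_rot: [[0.01, 1.0, 0.001], [1.0, -0.01, -0.0], [-0.0, 0.001, -1.0]]
wrist_force: [0.5, 0.0, -0.4]
width: 0.762
gripper_force: 0.0
```

drive_tool(
  series=[
    {"translation":[-0.3,-0.15,0],"roll":0,"jaw":7},
    {"translation":[-0.3,-0.15,0],"roll":0,"jaw":6},
    {"translation":[-0.3,-0.15,0],"roll":0,"jaw":5},
    {"translation":[-0.3,-0.15,0],"roll":0,"jaw":4.2},
    {"translation":[-0.3,-0.15,0],"roll":0,"jaw":3.6},
    {"translation":[-0.3,-0.15,0],"roll":0,"jaw":3},
    {"translation":[-0.3,-0.15,0],"roll":0,"jaw":2.8},
    {"translation":[-0.3,-0.15,0],"roll":0,"jaw":2.8},
  ],
  squeeze=20,
)

```text
clock: 25.37
tool_pos: [0.4689, 0.0221, 0.1012]
ee_rot: [[0.01, 1.0, -0.0], [1.0, -0.01, 0.0], [0.0, -0.0, -1.0]]
wrist_force: [0.4, -0.0, 0.8]
width: 0.391
gripper_force: 20.0
```

drive_tool(
  series=[
    {"translation":[0,0,0.5],"roll":0,"jaw":2.8},
    {"translation":[0,0,2],"roll":0,"jaw":2.8},
    {"translation":[0,0,4],"roll":0,"jaw":2.8},
    {"translation":[0,0,7],"roll":0,"jaw":2.8},
    {"translation":[0,0,10],"roll":0,"jaw":2.8},
    {"translation":[0,0,13],"roll":0,"jaw":2.8},
    {"translation":[0,1,14],"roll":0,"jaw":2.8},
    {"translation":[0,3,14],"roll":0,"jaw":2.8},
  ],
)

```text
clock: 26.03
tool_pos: [0.4708, 0.0503, 0.2438]
ee_rot: [[0.015, 1.0, 0.005], [1.0, -0.015, -0.002], [-0.002, 0.005, -1.0]]
wrist_force: [0.1, -0.6, -2.8]
width: 0.387
gripper_force: 20.0
```

drive_tool(
  series=[
    {"translation":[0,3,0],"roll":0,"jaw":2.8},
    {"translation":[0,6.5,0],"roll":0,"jaw":2.8},
    {"translation":[0,10,0],"roll":0,"jaw":2.8},
    {"translation":[0,13.5,0],"roll":0,"jaw":2.8},
    {"translation":[1.5,17,0],"roll":0,"jaw":2.8},
    {"translation":[4,19.5,0],"roll":0,"jaw":2.8},
    {"translation":[7.5,20,0],"roll":0,"jaw":2.8},
    {"translation":[11,20,0],"roll":0,"jaw":2.8},
  ],
)

```text
clock: 26.7
tool_pos: [0.5779, 0.2567, 0.2406]
ee_rot: [[0.003, 1.0, -0.001], [1.0, -0.003, 0.001], [0.001, -0.001, -1.0]]
wrist_force: [0.1, 0.3, -2.2]
width: 0.388
gripper_force: 20.0
```

drive_tool(
  series=[
    {"translation":[2,0,0],"roll":0,"jaw":2.8},
    {"translation":[4,0,-1],"roll":0,"jaw":2.8},
    {"translation":[4.5,0,-3],"roll":0,"jaw":2.8},
    {"translation":[4.5,0,-5.5],"roll":0,"jaw":2.8},
    {"translation":[4.5,0,-8],"roll":0,"jaw":2.8},
    {"translation":[4.5,0,-10.5],"roll":0,"jaw":2.8},
    {"translation":[4.5,0,-11.5],"roll":0,"jaw":2.8},
    {"translation":[4.5,0,-11.5],"roll":0,"jaw":2.8},
  ],
)

```text
clock: 27.37
tool_pos: [0.6213, 0.2512, 0.1222]
ee_rot: [[0.009, 1.0, -0.007], [1.0, -0.009, -0.002], [-0.003, -0.006, -1.0]]
wrist_force: [0.4, -0.6, -2.0]
width: 0.389
gripper_force: 20.0
```

drive_tool(
  series=[
    {"translation":[0,0,0],"roll":0,"jaw":2.8},
    {"translation":[0,0,-0.5],"roll":0,"jaw":2.8},
    {"translation":[0,0,-1],"roll":0,"jaw":2.8},
    {"translation":[0,0,-1.4],"roll":0,"jaw":2.8},
    {"translation":[0,0,-1.7],"roll":0,"jaw":2.8},
    {"translation":[0,0,-1.8],"roll":0,"jaw":2.8},
    {"translation":[0,0,-1.8],"roll":0,"jaw":2.8},
    {"translation":[0,0,-1.8],"roll":0,"jaw":2.8},
  ],
)

```text
clock: 28.03
tool_pos: [0.624, 0.2521, 0.1084]
ee_rot: [[0.01, 1.0, 0.0], [1.0, -0.01, 0.0], [0.0, 0.0, -1.0]]
wrist_force: [0.5, 0.2, -2.3]
width: 0.384
gripper_force: 20.0
```

drive_tool(
  series=[
    {"translation":[0,0,-0.15],"roll":0,"jaw":2.8},
    {"translation":[0,0,-0.3],"roll":0,"jaw":2.8},
    {"translation":[0,0,-0.45],"roll":0,"jaw":2.8},
    {"translation":[0,0,-0.55],"roll":0,"jaw":2.8},
    {"translation":[0,0,-0.65],"roll":0,"jaw":2.8},
    {"translation":[0,0,-0.7],"roll":0,"jaw":2.8},
    {"translation":[0,0,-0.7],"roll":0,"jaw":2.8},
    {"translation":[0,0,-0.7],"roll":0,"jaw":2.8},
  ],
)

```text
clock: 28.7
tool_pos: [0.6239, 0.2521, 0.1014]
ee_rot: [[0.01, 1.0, 0.0], [1.0, -0.01, -0.0], [-0.0, 0.0, -1.0]]
wrist_force: [-0.1, -0.2, 0.8]
width: 0.386
gripper_force: 20.0
```

drive_tool(
  series=[
    {"translation":[0,0,0],"roll":0,"jaw":3.6},
    {"translation":[0,0,0],"roll":0,"jaw":4},
    {"translation":[0,0,0],"roll":0,"jaw":5},
    {"translation":[0,0,0],"roll":0,"jaw":6.5},
    {"translation":[0,0,0],"roll":0,"jaw":7},
    {"translation":[0,0,1],"roll":0,"jaw":7},
    {"translation":[0,0,4],"roll":0,"jaw":7},
    {"translation":[0,0,8],"roll":0,"jaw":7},
  ],
)

```text
clock: 29.37
tool_pos: [0.6219, 0.2508, 0.1792]
ee_rot: [[0.01, 1.0, -0.006], [1.0, -0.01, -0.002], [-0.002, -0.006, -1.0]]
wrist_force: [0.8, 0.0, 0.3]
width: 0.761
gripper_force: 0.0
```

drive_tool(
  series=[
    {"translation":[0,0,2],"roll":0,"jaw":7},
    {"translation":[-2,1,4],"roll":0,"jaw":7},
    {"translation":[-5,2,5],"roll":0,"jaw":7},
    {"translation":[-8,3,5],"roll":0,"jaw":7},
    {"translation":[-11,4,5],"roll":0,"jaw":7},
    {"translation":[-14,4,5],"roll":0,"jaw":7},
    {"translation":[-16,4,5],"roll":0,"jaw":7},
    {"translation":[-16,4,5],"roll":0,"jaw":7},
  ],
)

```text
clock: 30.03
tool_pos: [0.4591, 0.2934, 0.2322]
ee_rot: [[0.004, 1.0, -0.0], [1.0, -0.004, -0.001], [-0.001, -0.0, -1.0]]
wrist_force: [-1.2, 0.7, -0.4]
width: 0.765
gripper_force: 0.0
```

Run:
```python
from circ import *
snap('scene','s8');snap('side','d8')
for v in ['s8','d8']:
    for k in [(.018,.105,(.624,.252)),(.031,.088,(.62,-.009)),(.026,.08,(.648,-.1465)),(.031,.127,(.628,.133))]: circ(v,*k)
```

```text
s8 [[100.509, 0.625, 0.252], [100.199, 0.626, 0.252], [100.175, 0.627, 0.252], [100.028, 0.625, 0.25]]
s8 [[119.366, 0.62, -0.008], [119.059, 0.621, -0.008], [118.643, 0.619, -0.007], [118.219, 0.62, -0.007]]
s8 [[106.413, 0.652, -0.146], [105.317, 0.652, -0.145], [105.303, 0.651, -0.146], [102.57, 0.651, -0.145]]
s8 [[90.758, 0.63, 0.132], [90.079, 0.632, 0.136], [89.686, 0.632, 0.135], [89.609, 0.633, 0.135]]
d8 [[88.861, 0.624, 0.25], [88.504, 0.624, 0.249], [88.425, 0.624, 0.251], [87.852, 0.623, 0.25]]
d8 [[114.547, 0.624, -0.015], [114.339, 0.624, -0.012], [114.212, 0.623, -0.015], [114.069, 0.622, -0.014]]
d8 [[113.234, 0.647, -0.141], [112.998, 0.648, -0.14], [112.974, 0.647, -0.142], [112.837, 0.648, -0.141]]
d8 [[100.169, 0.626, 0.137], [100.082, 0.626, 0.136], [100.039, 0.625, 0.137], [98.878, 0.625, 0.136]]
```

View pics/s8.png

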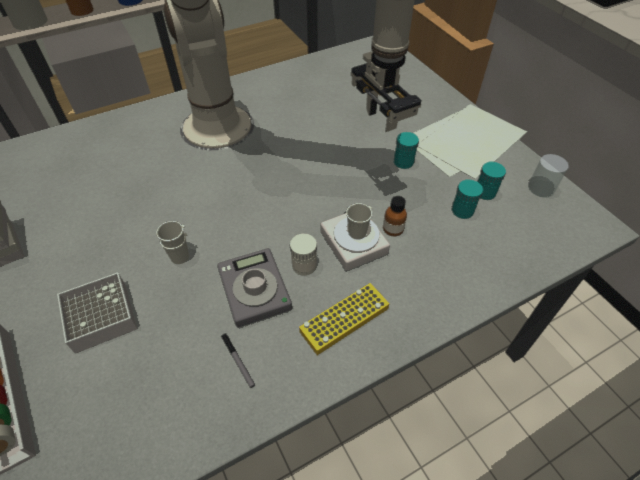

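The final view shows everything placed and upright: beaker on the plate (358,222), tin on the pan (255,283), jar between them (304,254), bottle beside the stirrer (396,215). The nest (174,243), box, rack and marker haven't moved. Handing in.

```bash
python3 -c "
from workcell import manip
print(manip.finish_job())"
```

```text
the job is handed in; nothing more can be done
None
```

The job is handed in: beaker on the stirrer plate, tin on the balance pan, jar midway between them and bottle beside the stirrer all stood upright in the last camera check, with the nest and everything else in place; the hand-in returned no verdict.

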